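# Check the spring of an eaves-cupboard door closer

## Task

Check the spring of the door closer on the plywood board: first slide the drag pointer back by its upright post until it rests against the closer's arm. Then, with the gripper, press the arm's roller round along the scale until the spring pushes back with 12 newtons, hold it there for a second, and ease the arm all the way home under control, so that the pointer is left standing out on the scale at the reading. Be gentle: never push the closer with more than 16 newtons, do not let the arm fly back, and leave everything else on the table where it is.

Things in the scene. Friction and masses are not known exactly. Their poses are not given: they have to be found in the camera images.
- board: Fixed plywood board, 320 (x) x 400 (y) x 18 mm, origin at the centre of its underside, z up. On it: a grey closer body (below 54 mm), its steel arm turning about an upright pivot (hub up to 80 mm), a thin aluminium drag pointer under the arm, and a curved aluminium scale 184 to 210 mm from the pivot, ticks every 0.05 rad, bold ones every 0.5 rad.
- pivot (a point): Point 85 mm above the table on the upright axis about which arm and pointer both turn; axes parallel to the board's.
- home (a point): Point fixed to the board, 85 mm above the table, 130 mm from the pivot: the roller's centre is here when the spring holds the arm home against its stop, an upright steel pin on the board (10 mm thick, up to 72 mm above the table, 85 mm from the pivot, on the arm's side away from the pointer). Axes parallel to the board's.
- roller_mid (a point): Centre of the free-turning, slippery black roller at the arm's end, 130 mm from the pivot: upright cylinder 28 mm in diameter, 67 to 103 mm above the table, this point at 85 mm. Press its side that faces away from the pointer, square to the line from the pivot, fingertips 70 to 85 mm above the table to clear the arm. Axes turn with the roller.
- post (a point): Centre, 85 mm above the table, of the pointer's upright post: 12 mm in diameter, top at 102 mm, 172 mm from the pivot. The pointer's flat bar lies 24 to 30 mm above the table; a shorter pin on it (90 mm from the pivot, 10 mm thick, top at 74 mm) meets the arm's flank. Touching, the post leads the arm by 0.167 rad about the pivot and is 49 mm from roller_mid.
- pointer (a joint): Angle of the drag pointer on the scale in rad: 0 where it touches the arm at home, growing counter-clockwise seen from above (the way the arm is pushed), to 1.15 at most. It drags (0.12 N m, about 0.7 N at the post) and stays where it is left. It starts far out on the scale.
- roller: The roller as a body; origin on its axis at its lower end, 67 mm above the table.
- closer_arm: Steel arm with its roller: bar 20 mm wide, 130 mm long along its own -x, 56 to 66 mm above the table; origin on the pivot axis, 30 mm above the table. Pushed off its stop, counter-clockwise from above, it carries the pointer before it. Spring wound differently each time: 1 to 9 N at the roller at first, then 1.7 N more per 0.1 rad; 12 N comes at 0.12 to 0.65 rad. Let go, it flies back.
- screwdriver: Bystander: screwdriver, 190 mm, lying on the board's edge at -y; origin under its middle.
- tin: Bystander: steel tin, 44 mm across, 40 mm high, on the board's corner; origin under its centre.
- spare_roller: Bystander: spare black roller, 28 mm across, 36 mm high, standing on the board's corner near the robot, not fitted to anything; origin under its centre.
- kettle: Bystander: red conical kettle with a black bail handle, 176 mm across, 245 mm high; origin under its centre.
- mug_a: Bystander: white mug, 80 mm across, 92 mm high, on the red tray; origin under its centre.
- mug_b: Bystander: white mug like the other, on the red tray; origin under its centre.
- flower_pot: Bystander: blue and white scalloped ceramic pot, 140 mm across, 84 mm high; origin under its centre.
- wrench: Bystander: steel wrench, 160 mm, lying on the table; origin under its middle.

How it is judged:
On the way, in this order (a step that is already met when the one before it is completed fails the run):
1. the pointer is slid back against the arm, which is at home (pointer within 0.04 rad of 0) (distance between roller_mid and post below 0.055 m and value of joint pointer below 0.04 rad and distance between roller_mid and home below 0.006 m), for 0.2 s.
2. the fingers push the arm off its home, with the pointer against it, and hold a contact force between 10.5 and 14 N for half a second (contact force between the fingers and closer_arm between 10.5 and 14 N and distance between roller_mid and home above 0.012 m and distance between roller_mid and post below 0.055 m), for 0.5 s.
At the end, for the whole second after the job is handed in: The arm is at rest at home (roller within 6 mm of its home point) and the pointer stands still between 0.08 and 0.72 rad on the scale, where the arm pushed it (distance between roller_mid and home below 0.006 m and value of joint pointer between 0.08 and 0.72 rad and velocity of joint pointer between -0.02 and 0.02 rad/s and linear speed of roller below 0.01 m/s); the robot touches nothing.
It fails at once if the robot pushes the arm with more than 16 N (contact force between any of the fingers, the arm and closer_arm above 16 N).
It fails at once if the robot pushes the pointer with more than 16 N (contact force between the fingers and pointer above 16 N).
It fails at once if the arm flies back or is flung (roller faster than 0.25 m/s) (linear speed of roller above 0.25 m/s).
It fails at once if a bystander is moved by more than 20 mm (distance of any of screwdriver, tin, kettle, mug_a, mug_b, flower_pot, spare_roller, wrench from where it was at the start of the episode above 0.02 m).
It also fails if it takes over 72 s, if anything falls off the work surface, if the arm or the gripper's body presses on something with over 40 N, if the wrist force passes 120 N, or if a joint passes its speed limit or range.

## Robot

A 6-joint arm with a two-finger parallel gripper is mounted at the origin on the work surface. World frame = base frame: x ahead of the robot, y to its left, z up, the work surface at z = 0. Lengths are in m, angles in rad, forces in N, time in s.
With the tool pointing down it reaches from about 0.25 to 0.725 m from the base axis. Payload 4 kg.
Tool frame: the origin (TCP) lies between the finger pads; the fingertips stand 8 mm ahead of it and the grasp point (between the pads) lies 11 mm behind it (bot.tip_reach is the distance from the TCP to the fingertips, in m); z points along the fingers, y is the line along which they close (so a half turn about z gives the same grasp; the last joint's range is limited). The gripper opens to 85 mm and grips with 20 to 120 N. Pads are 22 mm wide; open, the fingers measure 114 mm over their backs; the gripper's body (76 mm by 85 mm) begins 54 mm behind the grasp point. The pads swing forward as they close: fully open they stand 13 mm farther back than shut.
Start: joints at [-1.319, 0.241, 0.005, 1.335, 0, 1.571], TCP at [0.125, -0.484, 0.239] pointing down, gripper open.
Joint ranges: [-2.72, 2.72], [-1.05, 1.87], [-1.09, 1.28], [-1.99, 2.15], [-1.42, 1.44], [-3.14, 3.14]. Speed limits (rad/s): [2.79, 2.79, 3.14, 3.14, 3.14, 3.14].

## Interface

Orientations are given as a unit quaternion [x, y, z, w].
In Python, from workcell import bot gives the robot as it stands.
- The arm moves only by the tool move_arm, never from a script. Its argument "deltas" is a list of rows, each a list of 7 numbers: the opening, from 0 (shut) to 1 (fully open), then the shift along the tool's x, y, z in mm, then the turn, a rotation vector about the tool's x, y, z in degrees. In form: [[gripper, tx, ty, tz, ax, ay, az], ...]. A call has 1 to 10 rows; each row shifts and turns the commanded pose from where the row before left it, along the tool's axes as they then stand; what a row does not reach is not made up. A row lasts 1/12 s, in which the tool goes at most 41.7 mm and 7.16 degrees, less where a joint would pass 70% of its speed; a pose out of reach is approached as far as the arm can. A call is refused whole if a number of a shift passes 41.7 or a number of a turn 7.16, either way. A call with a gripper value outside its range is refused whole. The fingers move at their own pace and stop on an object; the grip force is fixed at half the most. Time passes only in rows, so rows that do not move let the fingers close. It gives the time, the measured TCP pose, the force, the opening and the grip force at its end, in the units of the state.
- bot.get_obs(): the state, without advancing time (a new reading comes with each control period).
- bot.camera(name): name is "side" or "top"; returns the picture (384x512x3 uint8, blue, green, red); there is no depth.
- bot.calibration(name): a dict with "K" (3x3 intrinsics, pixels), "position" and "orientation" of the camera in the world. Camera axes: x right, y down, z forward; pixel columns grow to the right and rows downward; lengths in m; the calibration is good to about 2 mm. A picture is of the moment at which its call begins. calibration takes no time and is no camera call.
- bot.job_done(): hands the job in; it is judged then, once.
Trained networks look in the newest picture that a camera, given by its name, has taken for a name from the list of things; names that differ only in an ending like _2 or _b are one class to them, and where a whole thing is asked for, a point or a joint stands for the part that bears it (a point fixed in the world has none). Each returns a list of dicts, best first, with "conf" (0 to 1); they miss things now and then, are a little off and sometimes report something else, mostly with a low value. They report only what shows in the picture. A call takes as long as a camera call.
- bot.outline_of(query, camera): "pixels" (384x512 bool, what is visible of it) and "rect" ([left, top, width, height] in pixels, round what is visible of it).
The state is a dict: "clock": time; "joint_pos": joint angles; "joint_vel": joint speeds; "tau": joint torques, N m; "eef_pos": TCP position; "tool_rot": TCP orientation; "ft_force": force on the tool from outside, world axes, zero at the start; "ft_torque": the same for the moment, N m; "grip_width": finger opening in m; "grasp_force": force on a finger pad.
Only numpy, scipy, OpenCV 4.12 (cv2) and the standard library are available. Lean on these libraries where they do the work, as an engineer would, in place of code of your own. Each camera call takes 0.05 s, during which the arm holds its last target. There are 200 camera calls.

## Working session

There is one attempt and no reset: what is moved stays moved. The work goes in short steps, Python scripts to look and compute and a tool call to move; the robot and the scene stay as the last step left them, time stands still between calls to the robot, and variables do not carry over. Pictures are saved under pics/ and viewed, at most 11 in all, crops included, and the job is handed in when it is done.

Besides the shell and the picture viewer there is one more tool, called after ">>>" by a JSON object that holds its "api" and its "payload". move_arm: Moves the arm, as the interface text tells. Its arguments: {"type":"object","properties":{"deltas":{"type":"array","items":{"type":"array","items":{"type":"number"}}}},"required":["deltas"]}

```bash
mkdir -p pics; ls
python3 - <<'E'
from workcell import bot
import cv2,numpy as np
o=bot.get_obs();print({k:np.round(v,3) for k,v in o.items()}, bot.tip_reach)
for c in("top","side"):
    cv2.imwrite(f"pics/{c}0.png",bot.camera(c)); k=bot.calibration(c);print(c,k)
    for q in("board","roller","post","closer_arm","pointer","spare_roller","pivot"):
        r=bot.outline_of(q,c)
        for d in r[:2]:
            ys,xs=np.nonzero(d["pixels"]);print(q,round(d["conf"],2),d["rect"],xs.mean().round(1),ys.mean().round(1))
E
```

```text
pics
{'clock': np.float64(0.0), 'joint_pos': array([-1.319,  0.241,  0.004,  1.335,  0.   ,  1.571]), 'joint_vel': array([-0.   ,  0.   ,  0.001,  0.002, -0.001,  0.   ]), 'tau': array([ 1.0000e-03, -3.7232e+01,  2.5241e+01,  1.7000e-02, -0.0000e+00,
       -0.0000e+00]), 'eef_pos': array([ 0.124, -0.484,  0.238]), 'tool_rot': array([ 0.992,  0.126, -0.   , -0.001]), 'ft_force': array([-0.249,  0.161,  0.942]), 'ft_torque': array([0.016, 0.   , 0.015]), 'grasp_force': np.float64(0.0), 'grip_width': np.float64(0.085)} 0.008
top {'K': array([[387.11362069,   0.        , 258.08048519],
       [  0.        , 387.11362069, 190.85761249],
       [  0.        ,   0.        ,   1.        ]]), 'position': array([ 0.28326547, -0.01847487,  1.40573948]), 'orientation': array([-0.69720789,  0.71180926, -0.05888167,  0.06133261])}
board 0.9 [197.1, 127.9, 115.9, 88.4] 252.7 171.1
board 0.55 [254.5, 155.0, 17.5, 37.8] 261.1 175.4
post 0.7 [255.6, 155.2, 19.2, 42.0] 261.4 176.3
post 0.41 [222.8, 167.0, 9.9, 13.9] 228.5 169.8
closer_arm 0.63 [227.1, 138.5, 26.9, 37.3] 240.4 155.5
closer_arm 0.3 [199
[... 253 characters left out ...]
  [  0.        , 365.26142355, 192.81596326],
       [  0.        ,   0.        ,   1.        ]]), 'position': array([0.24635073, 0.97740138, 0.97509247]), 'orientation': array([-0.1224955 ,  0.90110382, -0.41274421,  0.05146814])}
board 0.73 [173.3, 168.9, 110.3, 88.7] 229.5 210.7
roller 0.63 [223.4, 198.3, 5.6, 13.6] 225.9 206.4
roller 0.18 [281.8, 112.5, 16.7, 20.9] 290.7 120.5
post 0.79 [227.5, 184.5, 27.1, 14.0] 241.1 193.5
closer_arm 0.68 [203.0, 188.8, 29.8, 25.3] 217.3 200.4
closer_arm 0.66 [223.6, 199.8, 5.1, 13.2] 225.9 206.2
pointer 0.79 [221.0, 182.0, 33.4, 16.9] 243.3 192.9
spare_roller 0.59 [253.4, 236.6, 4.8, 11.1] 255.2 238.3
pivot 0.93 [174.0, 167.9, 106.8, 85.1] 229.3 210.9
```

Run:
```python
import cv2
a=cv2.imread("pics/top0.png")[105:235,180:330];b=cv2.imread("pics/side0.png")[145:275,160:310]
cv2.imwrite("pics/topc.png",cv2.resize(a,None,fx=4.6,fy=4.6,interpolation=cv2.INTER_CUBIC))
cv2.imwrite("pics/sidec.png",cv2.resize(b,None,fx=4.6,fy=4.6,interpolation=cv2.INTER_CUBIC))
```

```text
(no output)
```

View pics/topc.png

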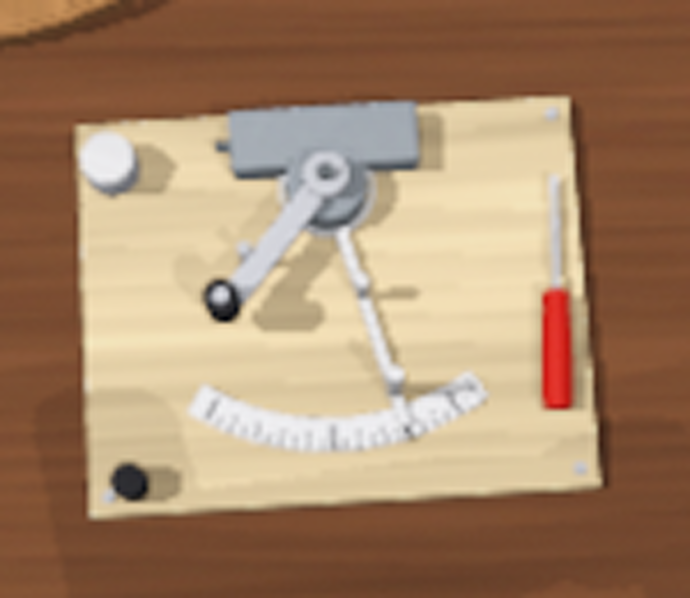

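View pics/sidec.png

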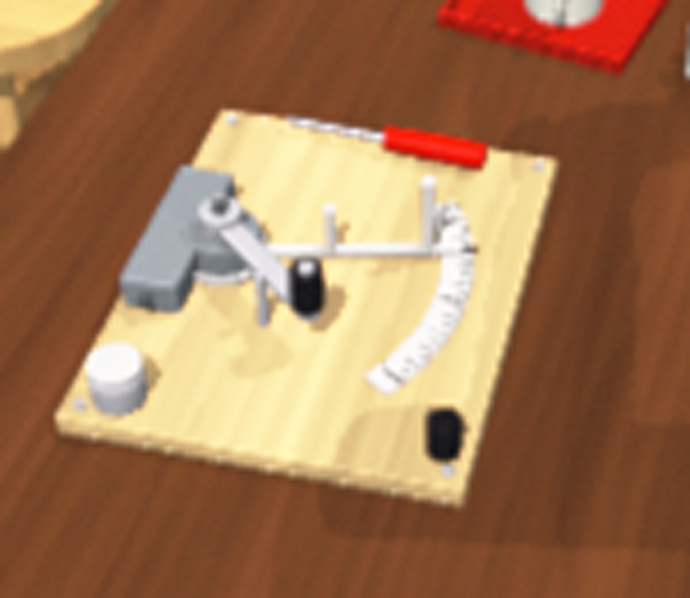

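View pics/top0.png

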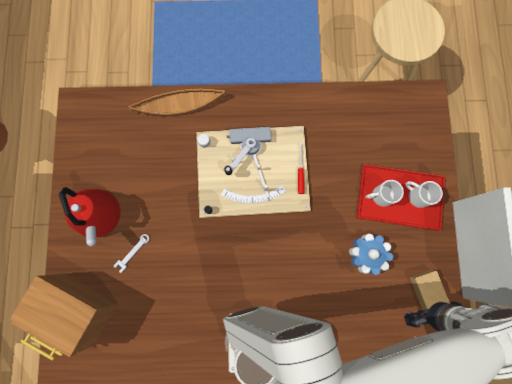

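The top crop shows the hub at (326,172), roller top at (223,297) and post top at (396,375). The side crop shows hub (220,208), roller (308,266) and post (429,183). The arm is at home, and the pointer sits far out on the scale.

```bash
cat > h.py <<'E'
import numpy as np
from workcell import bot
from scipy.spatial.transform import Rotation as R
def ray(c,uv,z):
    k=bot.calibration(c);d=R.from_quat(k["orientation"]).as_matrix()@np.linalg.solve(k["K"],[uv[0],uv[1],1])
    p=np.array(k["position"]);return p+d*(z-p[2])/d[2]
E
python3 - <<'E'
from h import *
t=lambda x,y:(180+(x+.5)/4.6-.5,105+(y+.5)/4.6-.5)
s=lambda x,y:(160+(x+.5)/4.6-.5,145+(y+.5)/4.6-.5)
P={}
for n,a,b,z in[("hub",(326,172),(220,208),.08),("roller",(223,293),(308,266),.103),("post",(396,375),(429,183),.102),("spare",(130,480),(444,416),.054),("tin",(108,155),(115,358),.058),("bl",(90,518),(462,506),.018),("br",(601,487),(555,158),.018),("tr",(570,97),(223,109),.018),("tl",(76,125),(57,418),.018)]:
    p=ray("top",t(*a),z)[:2];q=ray("side",s(*b),z)[:2];P[n]=(p+q)/2;print(n,p.round(4),q.round(4))
for n in("roller","post"):
    d=P[n]-P["hub"];print(n,np.hypot(*d),np.arctan2(d[1],d[0]))
for f in"bl-br","tl-tr","bl-tl","br-tr":
    a,b=f.split("-");d=P[b]-P[a];print(f,np.hypot(*d),np.arctan2(d[1],d[0]))
E
```

```text
hub [0.6878 0.0072] [0.6881 0.0086]
roller [0.5884 0.0856] [0.5871 0.0797]
post [ 0.5233 -0.0426] [ 0.5247 -0.0436]
spare [0.4548 0.1617] [0.457  0.1581]
tin [0.7121 0.179 ] [0.7128 0.1719]
bl [0.4301 0.1978] [0.4296 0.2079]
br [ 0.4461 -0.2026] [ 0.4505 -0.2077]
tr [ 0.7657 -0.1912] [ 0.7675 -0.1944]
tl [0.7508 0.2109] [0.7499 0.2082]
roller 0.1250319978397059 2.500868711358229
post 0.17177018992050827 -2.8399461516703406
bl-br 0.40840423551876487 -1.5256196248252902
tl-tr 0.4026856252477378 -1.530447267712988
bl-tl 0.3205657660024839 0.021036672543806263
br-tr 0.3185347219176455 0.03885266266431787
```

>>> {"api": "move_arm", "payload": {"deltas": [[0,24,-14.4,0,0,0,0],[0,24,-14.4,0,0,0,0],[0,24,-14.4,0,0,0,0],[0,24,-14.4,0,0,0,0],[0,24,-14.4,0,0,0,0],[0,24,-14.4,0,0,0,0],[0,24,-14.4,0,0,0,0],[0,24,-14.4,0,0,0,0],[0,24,-14.4,0,0,0,0],[0,24,-14.4,0,0,0,0]]}}

```text
clock: 1.63
eef_pos: [0.3219, -0.2839, 0.2395]
tool_rot: [0.992, 0.125, 0.0, 0.0]
ft_force: [-0.1, -0.4, 0.3]
grip_width: 0.0003
grasp_force: 0.0
```

>>> {"api": "move_arm", "payload": {"deltas": [[0,24,-14.4,0,0,0,0],[0,24,-14.4,0,0,0,0],[0,24,-14.4,0,0,0,0],[0,24,-14.4,0,0,0,0],[0,24,-14.4,0,0,0,0],[0,24,-14.4,0,0,0,0],[0,24,-14.4,0,0,0,0],[0,24,-14.4,0,0,0,0],[0,24,-14.4,0,0,0,0],[0,24,-14.4,0,0,0,0]]}}

```text
clock: 2.47
eef_pos: [0.5186, -0.0846, 0.2394]
tool_rot: [0.992, 0.126, 0.0, 0.0]
ft_force: [0.4, -0.1, 0.2]
grip_width: -0.0
grasp_force: 0.0
```

>>> {"api": "move_arm", "payload": {"deltas": [[0,0,0,0,0,0,-7],[0,0,0,0,0,0,-7],[0,0,0,0,0,0,-7],[0,0,0,0,0,0,-7],[0,0,0,0,0,0,-7],[0,0,0,0,0,0,-7],[0,0,0,0,0,0,-7],[0,0,0,0,0,0,-7],[0,0,0,0,0,0,-7],[0,0,0,0,0,0,-7]]}}

```text
clock: 3.3
eef_pos: [0.5177, -0.0857, 0.2393]
tool_rot: [0.739, 0.674, -0.0, -0.0]
ft_force: [0.9, -0.5, 0.1]
grip_width: 0.0001
grasp_force: 0.0
```

>>> {"api": "move_arm", "payload": {"deltas": [[0,0,0,0,0,0,-5.5],[0,0,0,0,0,0,0],[0,0,0,0,0,0,0],[0,0,0,0,0,0,0]]}}

```text
clock: 3.63
eef_pos: [0.5177, -0.0857, 0.2393]
tool_rot: [0.708, 0.706, 0.0, 0.0]
ft_force: [-0.4, 0.4, -0.3]
grip_width: -0.0003
grasp_force: 0.0
```

>>> {"api": "move_arm", "payload": {"deltas": [[0,0,3,20,0,0,0],[0,0,0,30,0,0,0],[0,0,0,30,0,0,0],[0,0,0,30,0,0,0],[0,0,0,24,0,0,0],[0,0,0,15,0,0,0],[0,0,0,5,0,0,0],[0,0,0,0,0,0,0],[0,0,0,0,0,0,0]]}}

```text
clock: 4.38
eef_pos: [0.5213, -0.0858, 0.086]
tool_rot: [0.708, 0.706, 0.0, 0.0]
ft_force: [0.1, 0.2, 0.4]
grip_width: -0.0003
grasp_force: 0.0
```

Run:
```python
from workcell import bot
import cv2,numpy as np
a=bot.camera("top")[105:235,180:330];b=bot.camera("side")[145:275,160:310]
cv2.imwrite("pics/c1.png",cv2.resize(np.hstack([a,b]),(800,347),interpolation=cv2.INTER_CUBIC))
print(bot.get_obs()["ft_force"].round(2))
```

```text
[-0.11 -0.46  0.03]
```

View pics/c1.png

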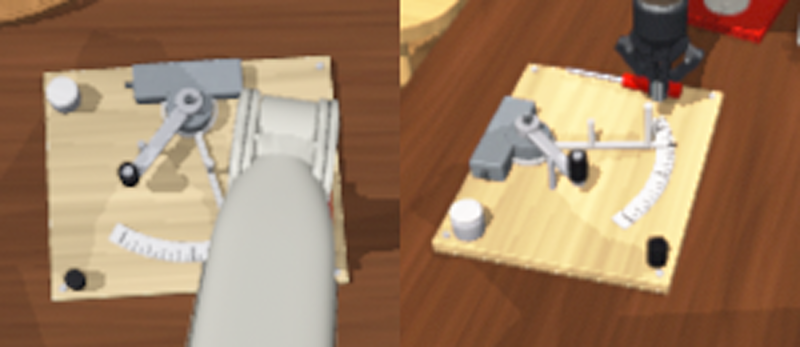

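>>> {"api": "move_arm", "payload": {"deltas": [[0,5,0,0,0,0,0],[0,5,0,0,0,0,0],[0,5,0,0,0,0,0],[0,5,0,0,0,0,0],[0,5,0,0,0,0,0],[0,5,0,0,0,0,0],[0,6,-1,0,0,0,0],[0,6,-1,0,0,0,0],[0,6,0,0,0,0,0],[0,6,0,0,0,0,0]]}}

```text
clock: 5.32
eef_pos: [0.5185, -0.0311, 0.0852]
tool_rot: [0.708, 0.707, -0.0, -0.0]
ft_force: [-0.9, -0.9, -0.6]
grip_width: -0.0
grasp_force: 0.4
```

>>> {"api": "move_arm", "payload": {"deltas": [[0,6,0,0,0,0,0],[0,6,0,0,0,0,0],[0,6,0,0,0,0,0],[0,6,0,0,0,0,0],[0,6,0,0,0,0,0],[0,6,1,0,0,0,0],[0,6,1,0,0,0,0],[0,6,1,0,0,0,0],[0,6,1,0,0,0,0],[0,6,2,0,0,0,0]]}}

```text
clock: 6.15
eef_pos: [0.5248, 0.0289, 0.0853]
tool_rot: [0.708, 0.707, -0.0, -0.0]
ft_force: [-0.6, -0.8, 0.5]
grip_width: -0.0001
grasp_force: 0.3
```

Run:
```python
from workcell import bot
import cv2,numpy as np
b=bot.camera("side")[155:255,180:310]
cv2.imwrite("pics/c2.png",cv2.resize(b,(780,600),interpolation=cv2.INTER_CUBIC))
print(bot.get_obs()["ft_force"].round(2),bot.get_obs()["eef_pos"].round(4))
```

```text
[0.39 0.49 0.16] [0.5255 0.0299 0.0854]
```

View pics/c2.png

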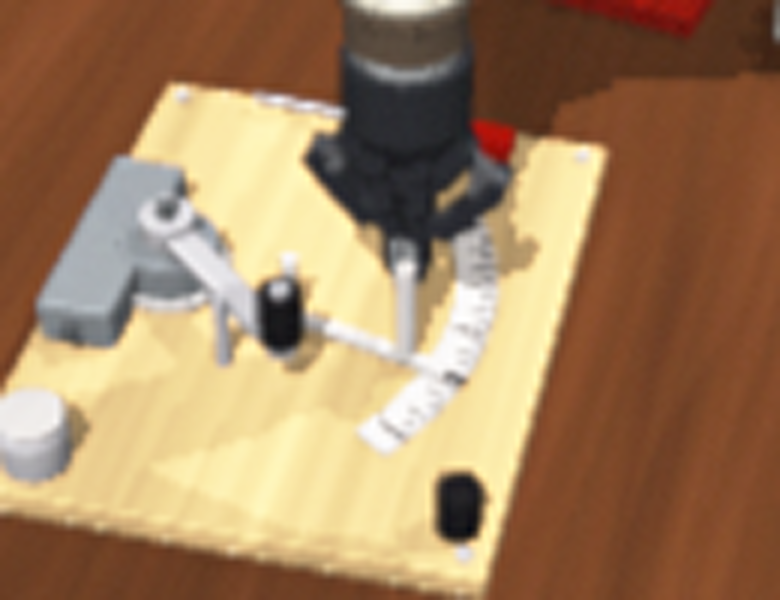

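The pointer is moving with the finger: the post top is at (403,250), centred in front of the fingers. I'll continue slowly.

>>> {"api": "move_arm", "payload": {"deltas": [[0,5,1,0,0,0,0],[0,5,1,0,0,0,0],[0,4,1,0,0,0,0],[0,3,1,0,0,0,0],[0,3,1,0,0,0,0],[0,2,1,0,0,0,0],[0,2,0.5,0,0,0,0],[0,1,0.5,0,0,0,0],[0,1,0.5,0,0,0,0],[0,0,0,0,0,0,0]]}}

```text
clock: 7.03
eef_pos: [0.5323, 0.0545, 0.0853]
tool_rot: [0.707, 0.707, 0.0, -0.0]
ft_force: [0.2, 0.6, 0.9]
grip_width: -0.0005
grasp_force: 0.0
```

>>> {"api": "move_arm", "payload": {"deltas": [[0,1,0.5,0,0,0,0],[0,0,0,0,0,0,0],[0,1,0.5,0,0,0,0],[0,0,0,0,0,0,0]]}}

```text
clock: 7.37
eef_pos: [0.5333, 0.0563, 0.0852]
tool_rot: [0.708, 0.707, -0.0, -0.0]
ft_force: [-0.3, 0.1, -0.8]
grip_width: 0.0002
grasp_force: 0.1
```

```bash
cat >> h.py <<'E'
def top(cam,q,which=0):
    r=bot.outline_of(q,cam)
    return [(round(d["conf"],2),[round(float(v),1) for v in d["rect"]]) for d in r[:3]]
E
python3 - <<'E'
from h import *
import cv2
b=bot.camera("side")
cv2.imwrite("pics/c3.png",cv2.resize(b[175:235,200:280],(800,600),interpolation=cv2.INTER_CUBIC))
print(bot.get_obs()["ft_force"].round(2),bot.get_obs()["eef_pos"].round(4))
E
```

```text
[ 0.49 -0.18 -0.03] [0.5333 0.0563 0.0853]
```

View pics/c3.png

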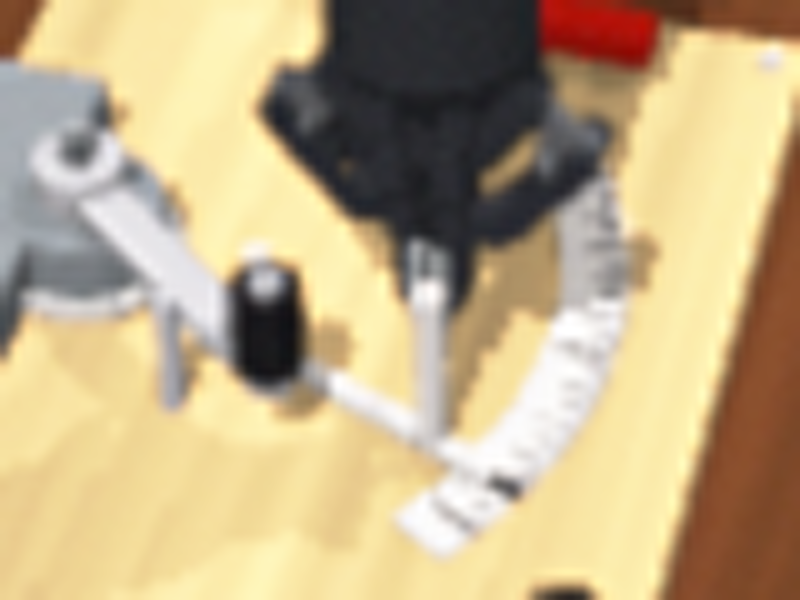

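The pointer tip is at about (505,488), short of the bold zero tick at (455,515). Around 15 mm remains and there is no contact yet.

>>> {"api": "move_arm", "payload": {"deltas": [[0,1.5,0.7,0,0,0,0],[0,1.5,0.7,0,0,0,0],[0,1.5,0.7,0,0,0,0],[0,1,0.5,0,0,0,0],[0,1,0.5,0,0,0,0],[0,0,0,0,0,0,0]]}}

```text
clock: 7.92
eef_pos: [0.5366, 0.063, 0.0853]
tool_rot: [0.707, 0.707, 0.0, -0.0]
ft_force: [0.4, -0.2, 0.7]
grip_width: -0.0006
grasp_force: 0.0
```

>>> {"api": "move_arm", "payload": {"deltas": [[0,1,0.5,0,0,0,0],[0,1,0.5,0,0,0,0],[0,0,0,0,0,0,0]]}}

```text
clock: 8.17
eef_pos: [0.5376, 0.065, 0.0853]
tool_rot: [0.707, 0.707, 0.0, -0.0]
ft_force: [0.2, -1.2, -0.1]
grip_width: -0.0003
grasp_force: 0.0
```

>>> {"api": "move_arm", "payload": {"deltas": [[0,1,0.5,0,0,0,0],[0,0,0,0,0,0,0]]}}

```text
clock: 8.33
eef_pos: [0.5381, 0.0659, 0.0853]
tool_rot: [0.708, 0.707, 0.0, -0.0]
ft_force: [-0.4, 0.3, -0.0]
grip_width: 0.0001
grasp_force: 0.1
```

>>> {"api": "move_arm", "payload": {"deltas": [[0,0.8,0.4,0,0,0,0],[0,0,0,0,0,0,0]]}}

```text
clock: 8.5
eef_pos: [0.5384, 0.0666, 0.0853]
tool_rot: [0.708, 0.707, 0.0, -0.0]
ft_force: [-0.0, -0.4, 0.2]
grip_width: -0.0003
grasp_force: 0.1
```

>>> {"api": "move_arm", "payload": {"deltas": [[0,0.8,0.4,0,0,0,0],[0,0,0,0,0,0,0]]}}

```text
clock: 8.67
eef_pos: [0.5388, 0.0674, 0.0853]
tool_rot: [0.708, 0.707, 0.0, -0.0]
ft_force: [-0.5, -0.6, 0.4]
grip_width: -0.0001
grasp_force: 0.1
```

>>> {"api": "move_arm", "payload": {"deltas": [[0,0.8,0.4,0,0,0,0],[0,0,0,0,0,0,0]]}}

```text
clock: 8.83
eef_pos: [0.5392, 0.0683, 0.0853]
tool_rot: [0.708, 0.707, 0.0, -0.0]
ft_force: [-0.6, -0.4, 0.6]
grip_width: 0.0003
grasp_force: 0.1
```

Run:
```python
from h import *
import cv2
b=bot.camera("side")
cv2.imwrite("pics/c4.png",cv2.resize(b[175:235,200:280],(800,600),interpolation=cv2.INTER_CUBIC))
print(bot.get_obs()["ft_force"].round(2),bot.get_obs()["eef_pos"].round(4))
```

```text
[-0.35 -0.26 -0.25] [0.5393 0.0683 0.0853]
```

View pics/c4.png

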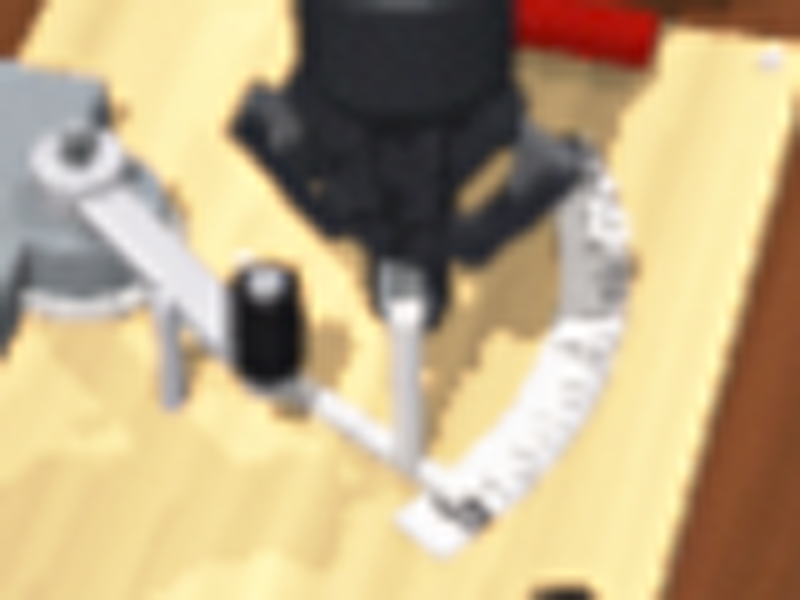

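The pointer tip is at (472,512), nearly on the bold zero tick. A few mm remain.

>>> {"api": "move_arm", "payload": {"deltas": [[0,0.8,0.4,0,0,0,0],[0,0,0,0,0,0,0]]}}

```text
clock: 9.05
eef_pos: [0.5396, 0.069, 0.0853]
tool_rot: [0.708, 0.707, 0.0, -0.0]
ft_force: [0.3, -0.4, -0.6]
grip_width: -0.0001
grasp_force: 0.1
```

>>> {"api": "move_arm", "payload": {"deltas": [[0,0.8,0.4,0,0,0,0],[0,0,0,0,0,0,0]]}}

```text
clock: 9.22
eef_pos: [0.54, 0.0699, 0.0853]
tool_rot: [0.708, 0.707, 0.0, -0.0]
ft_force: [-0.5, -0.2, -0.2]
grip_width: -0.0003
grasp_force: 0.1
```

>>> {"api": "move_arm", "payload": {"deltas": [[0,0.8,0.4,0,0,0,0],[0,0,0,0,0,0,0]]}}

```text
clock: 9.38
eef_pos: [0.5405, 0.0707, 0.0853]
tool_rot: [0.708, 0.707, 0.0, 0.0]
ft_force: [-0.4, -0.1, -0.5]
grip_width: -0.0
grasp_force: 0.1
```

>>> {"api": "move_arm", "payload": {"deltas": [[0,0.7,0.3,0,0,0,0],[0,0,0,0,0,0,0]]}}

```text
clock: 9.55
eef_pos: [0.5408, 0.0713, 0.0853]
tool_rot: [0.708, 0.707, 0.0, 0.0]
ft_force: [0.4, -0.3, 0.1]
grip_width: 0.0002
grasp_force: 0.2
```

>>> {"api": "move_arm", "payload": {"deltas": [[0,0.7,0.3,0,0,0,0],[0,0,0,0,0,0,0]]}}

```text
clock: 9.72
eef_pos: [0.5411, 0.072, 0.0853]
tool_rot: [0.708, 0.707, 0.0, 0.0]
ft_force: [-0.1, -0.9, 0.1]
grip_width: -0.0
grasp_force: 0.2
```

>>> {"api": "move_arm", "payload": {"deltas": [[0,0.7,0.3,0,0,0,0],[0,0,0,0,0,0,0]]}}

```text
clock: 9.88
eef_pos: [0.5413, 0.0725, 0.0853]
tool_rot: [0.708, 0.707, -0.0, 0.0]
ft_force: [0.6, -1.1, -0.0]
grip_width: 0.0
grasp_force: 0.7
```

Run:
```python
from h import *
import cv2
b=bot.camera("side")
cv2.imwrite("pics/c5.png",b)
print(bot.get_obs()["ft_force"].round(2),bot.get_obs()["eef_pos"].round(4))
a=cv2.imread("pics/c4.png")
bot.camera("top")
for q in("post","roller","pointer"):print(q,top("side",q),top("top",q))
```

```text
[-0.16 -1.4  -0.55] [0.5413 0.0725 0.0853]
post [(0.72, [231.3, 209.2, 11.0, 13.9])] [(0.27, [198.1, 125.1, 112.4, 91.7])]
roller [] [(0.27, [349.7, 233.3, 41.1, 39.0])]
pointer [(0.69, [203.3, 204.2, 42.9, 23.0])] []
```

>>> {"api": "move_arm", "payload": {"deltas": [[0,0.5,0.2,0,0,0,0],[0,0,0,0,0,0,0]]}}

```text
clock: 10.45
eef_pos: [0.5414, 0.0727, 0.0853]
tool_rot: [0.708, 0.707, -0.0, 0.0]
ft_force: [-0.1, -2.9, 0.4]
grip_width: -0.0004
grasp_force: 1.6
```

>>> {"api": "move_arm", "payload": {"deltas": [[0,0.4,0.2,0,0,0,0],[0,0,0,0,0,0,0]]}}

```text
clock: 10.62
eef_pos: [0.5415, 0.0729, 0.0853]
tool_rot: [0.708, 0.707, -0.001, 0.0]
ft_force: [-0.7, -5.0, 0.6]
grip_width: -0.0001
grasp_force: 2.3
```

The force rises stiffly to 5 N, so the pointer is against the arm, which is against its stop. I'll hold, back off, lift, and go round to the far side of the roller.

>>> {"api": "move_arm", "payload": {"deltas": [[0,0,0,0,0,0,0],[0,0,0,0,0,0,0],[0,0,0,0,0,0,0],[0,-1,0,0,0,0,0],[0,-3,0,0,0,0,0],[0,-8,0,0,0,0,0],[0,0,0,-25,0,0,0],[0,0,0,-30,0,0,0],[0,0,0,-25,0,0,0],[0,0,0,0,0,0,0]]}}

```text
clock: 11.45
eef_pos: [0.5455, 0.0621, 0.1712]
tool_rot: [0.708, 0.707, 0.005, 0.003]
ft_force: [1.5, -1.1, 0.2]
grip_width: 0.0002
grasp_force: 0.0
```

>>> {"api": "move_arm", "payload": {"deltas": [[0,18,22.5,0,0,0,0],[0,18,22.5,0,0,0,0],[0,19,22.5,0,0,0,0],[0,0,0,0,0,0,7],[0,0,0,0,0,0,7],[0,0,0,0,0,0,7],[0,0,0,0,0,0,7],[0,0,0,0,0,0,7],[0,0,0,0,0,0,1.7],[0,0,0,0,0,0,0]]}}

```text
clock: 12.28
eef_pos: [0.6092, 0.1166, 0.1647]
tool_rot: [0.894, 0.448, -0.0, -0.001]
ft_force: [-0.2, -0.0, 0.2]
grip_width: -0.0003
grasp_force: 0.0
```

Run:
```python
from h import *
import cv2
a=bot.camera("side")[165:245,195:275]; b=bot.camera("top")[130:210,200:280]
cv2.imwrite("pics/c6.png",cv2.resize(np.hstack([a,b]),(800,400),interpolation=cv2.INTER_CUBIC))
```

```text
(no output)
```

View pics/c6.png

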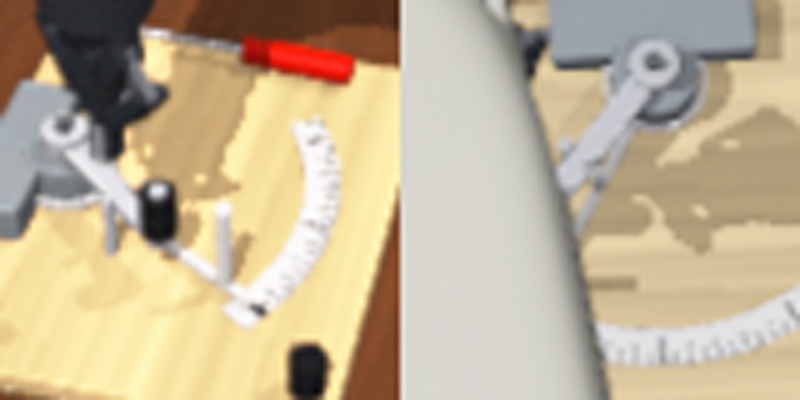

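The pointer stays against the arm, with its pin touching the arm's flank in the top view at about (597,150). I'll descend beside the roller.

>>> {"api": "move_arm", "payload": {"deltas": [[0,0,0,20,0,0,0],[0,0,0,25,0,0,0],[0,0,0,20,0,0,0],[0,0,0,9,0,0,0],[0,0,0,5,0,0,0],[0,0,0,0,0,0,0],[0,0,0,0,0,0,0]]}}

```text
clock: 12.97
eef_pos: [0.6099, 0.1166, 0.0871]
tool_rot: [0.894, 0.448, 0.001, 0.0]
ft_force: [-0.2, -0.3, 0.5]
grip_width: 0.0001
grasp_force: 0.0
```

Run:
```python
from h import *
import cv2
a=bot.camera("side")[165:245,195:275]
cv2.imwrite("pics/c7.png",cv2.resize(a,(600,600),interpolation=cv2.INTER_CUBIC))
```

```text
(no output)
```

View pics/c7.png

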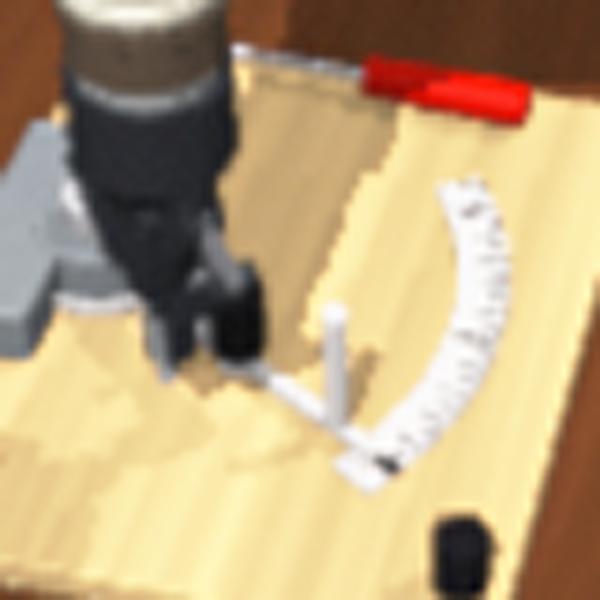

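The fingertips are at about (180,340), beside the roller at (240,320) on its free side. I'll approach along -x of the tool.

>>> {"api": "move_arm", "payload": {"deltas": [[0,-3,0,0.5,0,0,0],[0,-3,0,0.5,0,0,0],[0,-2,0,0,0,0,0],[0,-1,0,0,0,0,0],[0,-1,0,0,0,0,0],[0,0,0,0,0,0,0]]}}

```text
clock: 13.52
eef_pos: [0.6032, 0.1082, 0.0855]
tool_rot: [0.894, 0.448, 0.0, 0.0]
ft_force: [-0.5, 0.1, 0.7]
grip_width: -0.0003
grasp_force: 0.0
```

>>> {"api": "move_arm", "payload": {"deltas": [[0,-1,0,0,0,0,0],[0,-1,0,0,0,0,0],[0,0,0,0,0,0,0]]}}

```text
clock: 13.77
eef_pos: [0.6023, 0.107, 0.0854]
tool_rot: [0.894, 0.448, 0.0, -0.0]
ft_force: [0.1, 0.4, -0.1]
grip_width: 0.0002
grasp_force: 0.5
```

>>> {"api": "move_arm", "payload": {"deltas": [[0,-1,0,0,0,0,0],[0,-1,0,0,0,0,0],[0,0,0,0,0,0,0]]}}

```text
clock: 14.02
eef_pos: [0.6011, 0.1056, 0.0855]
tool_rot: [0.894, 0.448, 0.0, -0.0]
ft_force: [1.2, 2.8, -0.5]
grip_width: 0.0001
grasp_force: 1.3
```

>>> {"api": "move_arm", "payload": {"deltas": [[0,-1,0,0,0,0,0],[0,0,0,0,0,0,0]]}}

```text
clock: 14.18
eef_pos: [0.6004, 0.1046, 0.0854]
tool_rot: [0.894, 0.448, 0.0, -0.0]
ft_force: [1.3, 1.9, 1.1]
grip_width: -0.0002
grasp_force: 1.4
```

Contact at about 2.5 N. Now I'll follow the arc, per 1° step: tx -2.23, ty -0.44, az -1.

>>> {"api": "move_arm", "payload": {"deltas": [[0,-2.2,-0.4,0,0,0,-1],[0,-2.2,-0.4,0,0,0,-1],[0,-2.2,-0.4,0,0,0,-1],[0,-2.2,-0.4,0,0,0,-1],[0,-2.2,-0.4,0,0,0,-1],[0,0,0,0,0,0,0]]}}

```text
clock: 14.68
eef_pos: [0.5921, 0.0963, 0.0854]
tool_rot: [0.873, 0.487, -0.0, -0.0]
ft_force: [1.7, 2.9, 0.4]
grip_width: -0.0
grasp_force: 1.8
```

>>> {"api": "move_arm", "payload": {"deltas": [[0,-2.2,-0.4,0,0,0,-1],[0,-2.2,-0.4,0,0,0,-1],[0,-2.2,-0.4,0,0,0,-1],[0,-2.2,-0.4,0,0,0,-1],[0,-2.2,-0.4,0,0,0,-1],[0,0,0,0,0,0,0]]}}

```text
clock: 15.18
eef_pos: [0.585, 0.0881, 0.0854]
tool_rot: [0.851, 0.525, 0.0, -0.0]
ft_force: [2.7, 4.4, 0.2]
grip_width: 0.0001
grasp_force: 2.5
```

Run:
```python
from h import *
import cv2
a=bot.camera("side")[165:245,195:275]
cv2.imwrite("pics/c8.png",cv2.resize(a,(600,600),interpolation=cv2.INTER_CUBIC))
print(bot.get_obs()["ft_force"])
```

```text
[ 1.48336324  4.26708024 -0.09487938]
```

View pics/c8.png

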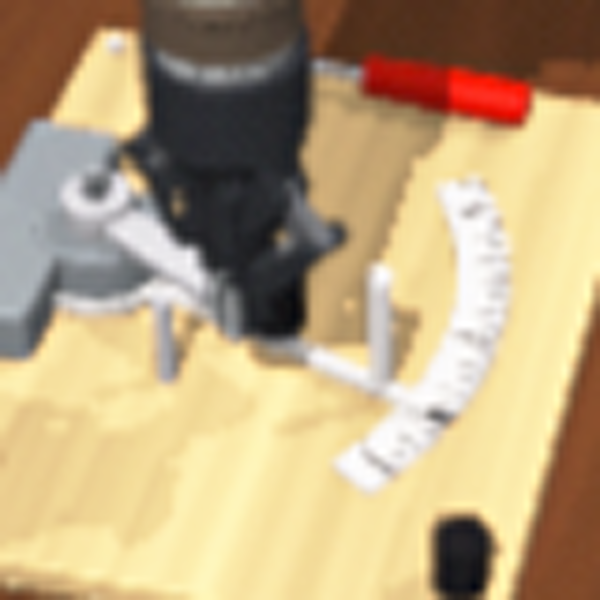

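The arm carries the pointer (pointer tip at about (437,413)); force is about 4.8 N and rises roughly 0.3 N/deg.

>>> {"api": "move_arm", "payload": {"deltas": [[0,-2.2,-0.4,0,0,0,-1],[0,-2.2,-0.4,0,0,0,-1],[0,-2.2,-0.4,0,0,0,-1],[0,-2.2,-0.4,0,0,0,-1],[0,-2.2,-0.4,0,0,0,-1],[0,-2.2,-0.4,0,0,0,-1],[0,-2.2,-0.4,0,0,0,-1],[0,-2.2,-0.4,0,0,0,-1],[0,0,0,0,0,0,0]]}}

```text
clock: 15.98
eef_pos: [0.5753, 0.0741, 0.0855]
tool_rot: [0.812, 0.583, 0.001, -0.001]
ft_force: [3.3, 6.7, -0.5]
grip_width: -0.0001
grasp_force: 3.5
```

>>> {"api": "move_arm", "payload": {"deltas": [[0,-2.2,-0.4,0,0,0,-1],[0,-2.2,-0.4,0,0,0,-1],[0,-2.2,-0.4,0,0,0,-1],[0,-2.2,-0.4,0,0,0,-1],[0,-2.2,-0.4,0,0,0,-1],[0,-2.2,-0.4,0,0,0,-1],[0,-2.2,-0.4,0,0,0,-1],[0,0,0,0,0,0,0]]}}

```text
clock: 16.65
eef_pos: [0.5682, 0.0609, 0.0855]
tool_rot: [0.775, 0.632, 0.001, -0.002]
ft_force: [2.5, 8.6, -1.4]
grip_width: 0.0003
grasp_force: 4.5
```

>>> {"api": "move_arm", "payload": {"deltas": [[0,-2.2,-0.4,0,0,0,-1],[0,-2.2,-0.4,0,0,0,-1],[0,-2.2,-0.4,0,0,0,-1],[0,-2.2,-0.4,0,0,0,-1],[0,-2.2,-0.4,0,0,0,-1],[0,-2.2,-0.4,0,0,0,-1],[0,-2.2,-0.4,0,0,0,-1],[0,0,0,0,0,0,0]]}}

```text
clock: 17.32
eef_pos: [0.5627, 0.0469, 0.0855]
tool_rot: [0.735, 0.678, 0.002, -0.002]
ft_force: [0.8, 11.5, 0.6]
grip_width: 0.0001
grasp_force: 5.4
```

Run:
```python
from h import *
f=[]
for i in range(5):
    bot.camera("side");o=bot.get_obs();f.append(list(o["ft_force"])+[o["grasp_force"]])
f=np.array(f);print(f.mean(0).round(2),np.hypot(f[:,0],f[:,1]).round(2))
```

```text
[ 1.22 10.63  1.13  5.32] [10.14 10.86 10.57 11.31 10.68]
```

>>> {"api": "move_arm", "payload": {"deltas": [[0,-2.2,-0.4,0,0,0,-1],[0,-2.2,-0.4,0,0,0,-1],[0,-2.2,-0.4,0,0,0,-1],[0,-2.2,-0.4,0,0,0,-1],[0,0,0,0,0,0,0],[0,0,0,0,0,0,0],[0,0,0,0,0,0,0],[0,0,0,0,0,0,0],[0,0,0,0,0,0,0],[0,0,0,0,0,0,0]]}}

```text
clock: 18.4
eef_pos: [0.5603, 0.0387, 0.0855]
tool_rot: [0.711, 0.703, 0.002, -0.003]
ft_force: [1.0, 11.4, 1.9]
grip_width: -0.0001
grasp_force: 5.8
```

Run:
```python
from h import *
import cv2
f=[]
for i in range(6):
    b=bot.camera("side");o=bot.get_obs();f.append(list(o["ft_force"])+[o["grasp_force"]])
f=np.array(f);print(f.mean(0).round(2),np.hypot(f[:,0],f[:,1]).round(2),o["clock"])
cv2.imwrite("pics/c9.png",b)
```

```text
[ 0.33 11.55  1.64  5.85] [12.06 11.07 11.4  11.   11.71 12.13] 18.7
```

>>> {"api": "move_arm", "payload": {"deltas": [[0,-2.2,-0.4,0,0,0,-1],[0,0,0,0,0,0,0],[0,0,0,0,0,0,0],[0,0,0,0,0,0,0],[0,0,0,0,0,0,0],[0,0,0,0,0,0,0],[0,0,0,0,0,0,0],[0,0,0,0,0,0,0],[0,0,0,0,0,0,0],[0,0,0,0,0,0,0]]}}

```text
clock: 19.53
eef_pos: [0.5598, 0.0367, 0.0855]
tool_rot: [0.705, 0.71, 0.002, -0.003]
ft_force: [0.0, 12.1, 2.0]
grip_width: -0.0003
grasp_force: 6.1
```

>>> {"api": "move_arm", "payload": {"deltas": [[0,0,0,0,0,0,0],[0,0,0,0,0,0,0],[0,0,0,0,0,0,0],[0,0,0,0,0,0,0],[0,0,0,0,0,0,0],[0,0,0,0,0,0,0]]}}

```text
clock: 20.03
eef_pos: [0.5598, 0.0367, 0.0854]
tool_rot: [0.705, 0.71, 0.002, -0.003]
ft_force: [0.0, 11.9, 2.3]
grip_width: -0.0
grasp_force: 6.1
```

Held at 12 N for over a second. Now I'll ease it home along the same arc.

>>> {"api": "move_arm", "payload": {"deltas": [[0,1.1,0.2,0,0,0,0.5],[0,2.2,0.4,0,0,0,1],[0,2.2,0.4,0,0,0,1],[0,2.2,0.4,0,0,0,1],[0,2.2,0.4,0,0,0,1],[0,2.2,0.4,0,0,0,1],[0,2.2,0.4,0,0,0,1],[0,2.2,0.4,0,0,0,1],[0,2.2,0.4,0,0,0,1],[0,2.2,0.4,0,0,0,1]]}}

```text
clock: 20.87
eef_pos: [0.5657, 0.0561, 0.0855]
tool_rot: [0.761, 0.648, 0.001, -0.002]
ft_force: [1.8, 8.3, 0.5]
grip_width: 0.0
grasp_force: 4.5
```

>>> {"api": "move_arm", "payload": {"deltas": [[0,2.2,0.4,0,0,0,1],[0,2.2,0.4,0,0,0,1],[0,2.2,0.4,0,0,0,1],[0,2.2,0.4,0,0,0,1],[0,2.2,0.4,0,0,0,1],[0,2.2,0.4,0,0,0,1],[0,2.2,0.4,0,0,0,1],[0,2.2,0.4,0,0,0,1],[0,2.2,0.4,0,0,0,1],[0,2.2,0.4,0,0,0,1]]}}

```text
clock: 21.7
eef_pos: [0.5751, 0.0754, 0.0854]
tool_rot: [0.815, 0.579, 0.001, -0.001]
ft_force: [1.6, 5.3, 0.0]
grip_width: 0.0002
grasp_force: 3.1
```

>>> {"api": "move_arm", "payload": {"deltas": [[0,2.2,0.4,0,0,0,1],[0,2.2,0.4,0,0,0,1],[0,2.2,0.4,0,0,0,1],[0,2.2,0.4,0,0,0,1],[0,2.2,0.4,0,0,0,1],[0,2.2,0.4,0,0,0,1],[0,2.2,0.4,0,0,0,1],[0,2.2,0.4,0,0,0,1],[0,2.2,0.4,0,0,0,1],[0,2.2,0.4,0,0,0,1]]}}

```text
clock: 22.53
eef_pos: [0.5877, 0.0927, 0.0854]
tool_rot: [0.863, 0.505, -0.0, 0.0]
ft_force: [2.1, 3.2, 1.1]
grip_width: -0.0002
grasp_force: 1.8
```

Run:
```python
from h import *
import cv2
b=bot.camera("side");print(bot.get_obs()["ft_force"].round(2))
cv2.imwrite("pics/c10.png",cv2.resize(b[165:245,195:275],(600,600),interpolation=cv2.INTER_CUBIC))
```

```text
[ 2.15  3.42 -0.07]
```

>>> {"api": "move_arm", "payload": {"deltas": [[0,2.2,0.4,0,0,0,1],[0,2.2,0.4,0,0,0,1],[0,2.2,0.4,0,0,0,1],[0,2.2,0.4,0,0,0,1],[0,2,0.4,0,0,0,1],[0,2,0.4,0,0,0,1],[0,1.5,0.3,0,0,0,1],[0,1,0.2,0,0,0,0.5],[0,0,0,0,0,0,0]]}}

```text
clock: 23.33
eef_pos: [0.5983, 0.1042, 0.0851]
tool_rot: [0.894, 0.448, -0.0, 0.0]
ft_force: [0.7, 1.6, 0.7]
grip_width: 0.0003
grasp_force: 1.0
```

>>> {"api": "move_arm", "payload": {"deltas": [[0,1,0,0,0,0,0],[0,1,0,0,0,0,0],[0,1,0,0,0,0,0],[0,1,0,0,0,0,0],[0,1,0,0,0,0,0],[0,0,0,0,0,0,0]]}}

```text
clock: 23.83
eef_pos: [0.601, 0.108, 0.0851]
tool_rot: [0.894, 0.448, -0.0, 0.0]
ft_force: [0.2, 0.9, -0.1]
grip_width: -0.0001
grasp_force: 0.4
```

>>> {"api": "move_arm", "payload": {"deltas": [[0,1,0,0,0,0,0],[0,1,0,0,0,0,0],[0,1,0,0,0,0,0],[0,1,0,0,0,0,0],[0,2,0,0,0,0,0],[0,3,0,0,0,0,0],[0,4,0,0,0,0,0],[0,4,0,0,0,0,0],[0,0,0,0,0,0,0]]}}

```text
clock: 24.58
eef_pos: [0.6121, 0.1226, 0.0853]
tool_rot: [0.894, 0.448, 0.0, -0.0]
ft_force: [0.7, -0.5, 0.2]
grip_width: 0.0
grasp_force: 0.0
```

>>> {"api": "move_arm", "payload": {"deltas": [[0,0,0,-20,0,0,0],[0,0,0,-30,0,0,0],[0,0,0,-30,0,0,0],[0,0,0,-30,0,0,0],[0,0,0,-30,0,0,0],[0,0,0,0,0,0,0],[0,0,0,0,0,0,0],[0,0,0,0,0,0,0]]}}

```text
clock: 25.25
eef_pos: [0.6112, 0.1218, 0.225]
tool_rot: [0.894, 0.448, -0.0, -0.0]
ft_force: [-0.3, 0.1, 0.1]
grip_width: 0.0001
grasp_force: 0.0
```

Run:
```python
from h import *
import cv2
b=bot.camera("side");print(bot.get_obs()["ft_force"].round(2))
cv2.imwrite("pics/c11.png",cv2.resize(b[165:245,195:275],(600,600),interpolation=cv2.INTER_CUBIC))
```

```text
[-0.47  0.65 -0.58]
```

View pics/c11.png

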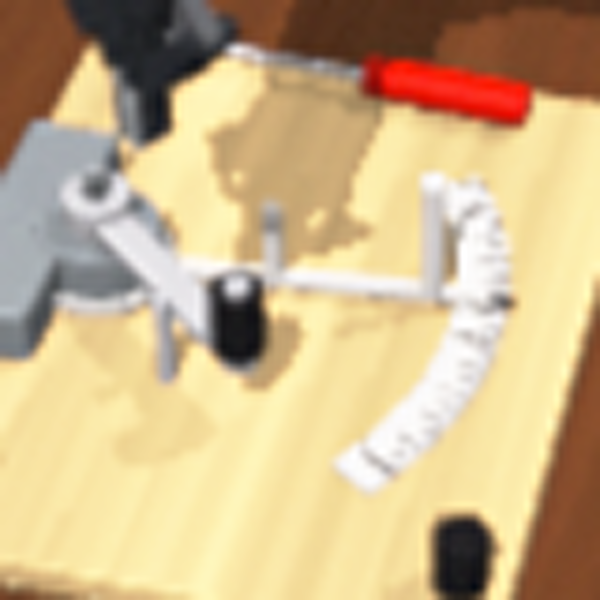

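The arm is home, with the roller at (238,320) as before. The pointer stands out at about 0.63 rad, tip at (500,300), and the gripper is clear.

```bash
python3 -c "
from workcell import bot
print(bot.job_done())"
```

```text
the job is handed in; nothing more can be done
None
```

The job is handed in, though no verdict came back: I slid the pointer back against the arm, held the roller at about 12 N for over a second, and eased the arm home under control, leaving the pointer at about 0.63 rad with the gripper clear.

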